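# Take the spent core off the label-roll holder

## Robot

A 6-joint arm with a two-finger parallel gripper is mounted at the origin on the work surface. World frame = base frame: x ahead of the robot, y to its left, z up, the work surface at z = 0. Lengths are in mm, angles in degrees, forces in N, time in s.
With the tool pointing down it reaches from about 350 to 850 mm from the base axis. Payload 8.1 kg.
Tool frame: the origin (TCP) lies on the centre line of the jaws, within the pads' length; the fingertips stand 11 mm ahead of it and the grasp point (between the pads) lies 8 mm behind it; z points along the fingers, y is the direction in which the jaws open and shut (so a half turn about z gives the same grasp; the last joint's range is limited). The gripper opens to 85 mm and grips with 20 to 120 N. Pads are 22 mm wide; open, the fingers measure 114 mm over their backs; the gripper's body (76 mm by 85 mm) begins 54 mm behind the grasp point. The pads swing forward as they close: fully open they stand 13 mm farther back than shut.
Start: joints at [65.122, 7.471, 85.268, -0, 87.261, -4.893], TCP at [205.041, 563.883, 242.292] pointing down, gripper open.
Joint ranges: [-169.43, 169.43], [-51.17, 129.36], [1.28, 143.12], [-76.62, 256.62], [0, 156.53], [-152.29, 152.29]. Speed limits (degrees/s): [136.94, 136.94, 159.86, 180, 180, 180].

## Interface

Orientations are given as [roll, pitch, yaw] about the fixed x, y, z axes, in that order (R = Rz(yaw) Ry(pitch) Rx(roll)).
In Python, from bench import telemetry, viewer, r gives the robot as it stands.
- The arm moves only by the shell command python3 -m inch 'ROWS' [FORCE]. ROWS is JSON, a list of rows, each a list of 3 entries, a list of its own where there are three numbers: the shift along the tool's x, y, z in cm, then the turn, a rotation vector about the tool's x, y, z in rad, then the opening, from 0 (shut) to 1 (fully open). A call has 1 to 20 rows; each row is the pose to reach, as a shift and turn from the pose commanded when the call began, along the tool's axes at that moment; what a row does not reach only later rows make up. A row lasts 1/10 s, in which the tool goes at most 50 mm and 8.59 degrees, less where a joint would pass 70% of its speed; a pose out of reach is approached as far as the arm can. A call with a gripper value outside its range is refused whole. The fingers move at their own pace and stop on an object; FORCE is the grip in N (left out, the last holds). Time passes only in rows, so rows that repeat a pose let the fingers close. It gives the time, the measured TCP pose, the force and the opening at its end, in the units of the state.
- telemetry.sense(): the state, without advancing time (a new reading comes with each control period).
- viewer.snapshot(name): name is "side" or "top" or "wrist"; returns the picture (420x560x3 uint8, red, green, blue); there is no depth.
- viewer.camera_model(name): a dict with "fx", "fy", "cx", "cy" (pixels), "dist" ([k1, k2, p1, p2, k3] as OpenCV has them; the pictures are not rectified), "cam_to_world" (4x4, takes a point from camera to world coordinates); the wrist camera has in their place "mount" (4x4, takes a point from camera to tool coordinates, whose origin is the TCP and whose axes are the flange's). Camera axes: x right, y down, z forward; pixel columns grow to the right and rows downward; lengths in mm; the calibration is good to about 2 mm. A picture is of the moment at which its call begins: read the wrist's pose just before it. camera_model takes no time and is no camera call.
- r.hand_in(): hands the job in, once; it reports no verdict.
The state is a dict: "time": time; "joint_pos": joint angles; "qd": joint speeds; "joint_efforts": joint torques, N m; "tool_pos": TCP position; "tcp_rot": TCP orientation; "ft_force": force on the tool from outside, world axes, zero at the start; "wrist_torque": the same for the moment, N m; "finger_gap": finger opening in mm.
Only numpy, scipy, OpenCV 4.12 (cv2) and the standard library are available. Lean on these libraries where they do the work, as an engineer would, in place of code of your own. Each camera call takes 0.05 s, during which the arm holds its last target.

## Task

The label roll on the bench holder is used up: throw the red-knobbed pawl of the end stop over towards the blue post so that it stays clear of the notches, slide the end stop off the open end of the bar and set it down gently, standing upright on its flat foot on the bare bench. Then slide the empty cardboard core off the bar and put it in the blue bin. Leave the new label roll, the carton and the tape ring where they are.

Things in the scene. Friction and masses are not known exactly. Their poses are not given: they have to be found in the camera images.
- bar_root (a point): Label-roll holder, fixed: a blue post (60 mm wide, 193 high, 6 to 51 mm behind this point) on a grey plate (170 x 150 x 8 mm, ending 98 mm ahead of this point) carries a level 24 x 24 mm steel bar, axis 120 mm above the bench. This point is on the axis at the face of the fixed 90 mm round flange. x runs along the bar to its open end, z up.
- bar_end (a point): The bar's open end, on its axis, 263.5 mm along x from bar_root; same axes. The outer 112 mm of the bar's top is notched across (pitch 14 mm, crests 5 mm, notches 8 mm deep).
- stop_grip (a point): End stop, loose, 0.5 kg, on the bar: two upright black cheeks, 40 mm over their outsides, 56 long (x), 76 high, behind an aluminium plate (80 wide, 72 high, 6 thick) that faces the post. Point midway between the cheeks where to grip them: 60 mm above the foot, 16 below their tops, 30 above the bar's axis, 34 from the plate's face, 28 from the housing's open-end side. x to the open end, z up.
- stop_foot (a point): Centre of the end stop's flat underside, the foot it stands on, 60 mm under stop_grip; 30 mm below the bar's axis when on the bar. Its bore has 2 mm play each side and 3 mm below the bar and keeps it from turning. It slides towards the post clicking over the notches, but not towards the open end while the pawl is down.
- pawl_knob (a point): Centre of the red cross-bar knob (32 mm long across the bar, 14 thick) on the pawl's thumb lever; pin to knob 42 mm; the pin is 6 mm in +x and 6 above stop_grip. Pawl down: the lever leans to the open end, 60 degrees above level, knob 27 mm in +x and 42 above stop_grip. Thrown over: it leans to the post, 28 degrees above level, knob 31 mm in -x and 26 above stop_grip.
- pawl (a joint): Pawl angle, rad: about 0 to 0.1 with its steel tooth down in a notch (up to 0.3 on a crest), 1.6 thrown fully over. It turns freely and falls by its weight to the side it is on; balance point near 0.8. A push of the knob towards the post (under 2 N) throws it over, where it stays.
- core_center (a point): Loose empty cardboard core: a tube 110 mm long, 48 mm outside, 40 mm inside, 60 g, hanging on the bar between the fixed flange and the stop's plate. This point is its centre (about 4 mm below the bar's axis as it hangs); x along the tube.
- bin_in (a point): Loose blue open-fronted bin, 230 mm long (x) by 150 mm wide (y), back and sides 120 mm high, front lip (-x) 50 mm high, walls 5 mm. This point is the centre of its inner floor, 5 mm above the bench.
- roll_center (a point): Bystander: new white label roll standing on end, 84 mm diameter, 104 mm high; its centre.
- carton_center (a point): Bystander: small closed brown carton, 120 x 90 x 70 mm; its centre.
- tape_center (a point): Bystander: roll of brown tape lying flat, 96 mm diameter, 48 mm high; its centre.
Mind the look-alikes: they are no part of the job. Leave any black or yellow look-alike of the part that bears core_center alone.

How it is judged:
By the outcome, as a careful person would: the job done as asked, in the order asked, and still so for the second after the job is handed in, with the robot touching nothing.
It also fails if it takes over 58 s, if anything falls off the work surface, if the arm or the gripper's body presses on something with over 40 N, if the wrist force passes 120 N, or if a joint passes its speed limit or range.

## Working session

There is one attempt and no reset: what is moved stays moved. The work goes in short steps, Python scripts to look and compute and a shell command to move; the robot and the scene stay as the last step left them, time stands still between calls to the robot, and variables do not carry over. Pictures are saved under pics/ and viewed, and the job is handed in when it is done.

```bash
ls; mkdir -p pics; python3 - <<'E'
from bench import telemetry, viewer, r
import cv2
s=telemetry.sense();print(s)
for n in ("side","top","wrist"):
    m=viewer.camera_model(n);print(n,m)
    im=viewer.snapshot(n);cv2.imwrite(f"pics/{n}0.png",im[:,:,::-1])
E
```

```text
pics
{'time': 0.0, 'joint_pos': array([ 6.51250525e+01,  7.51400602e+00,  8.53312995e+01, -9.37088671e-04,
        8.72619205e+01, -4.89128995e+00]), 'qd': array([-8.54823960e-02,  1.14830941e-02,  1.41315191e-01,  1.19010294e-01,
        4.37163150e-02,  1.32791320e-04]), 'joint_efforts': array([ 2.16677108e-03, -5.69406724e+01, -5.00535786e+01,  2.65028057e-04,
        1.52475655e-02,  1.08675752e-05]), 'tool_pos': array([204.78802223, 563.38940993, 241.23654892]), 'tcp_rot': array([-1.79893085e+02, -8.21014582e-03,  1.60016380e+02]), 'ft_force': array([ 0.40561019, -0.43887097, -0.30109616]), 'wrist_torque': array([-0.0306778 , -0.0126718 , -0.06838465]), 'finger_gap': 85.50845745437714}
side {'fx': 471.0439493461656, 'fy': 471.0439493461656, 'cx': 282.9357421843554, 'cy': 203.73680375505526, 'dist': array([-0.16082413,  0.        ,  0.        ,  0.        ,  0.        ]), 'cam_to_world': array([[ 9.99220021e-01, -3.16736893e-02,  2.35823404e-02,
         5.23427551e+02],
       [-3.72763924e-02, -5.59494080e-01,  8.27995679e-01,
        -9.07461246e+02],
       [-1.30314981e-02, 
[... 530 characters left out ...]
-1.11040903e-02, -8.02875328e-02, -9.96709893e-01,
         1.31463001e+03],
       [ 0.00000000e+00,  0.00000000e+00,  0.00000000e+00,
         1.00000000e+00]])}
wrist {'fx': 325.3657184651042, 'fy': 325.3657184651042, 'cx': 279.68094507344586, 'cy': 203.86363589613177, 'dist': array([0.00828888, 0.        , 0.        , 0.        , 0.        ]), 'mount': array([[ 8.10739487e-05, -9.59498499e-01, -2.81713726e-01,
         7.10467264e+01],
       [ 9.99999989e-01,  1.13886262e-04, -1.00100732e-04,
         3.63938956e-01],
       [ 1.28129825e-04, -2.81713715e-01,  9.59498497e-01,
        -1.30002388e+02],
       [ 0.00000000e+00,  0.00000000e+00,  0.00000000e+00,
         1.00000000e+00]])}
```

View pics/side0.png

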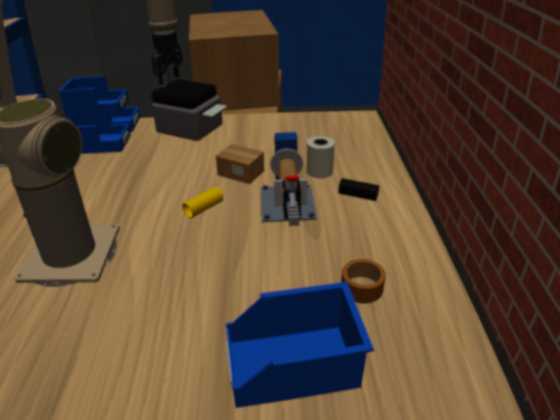

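View pics/top0.png

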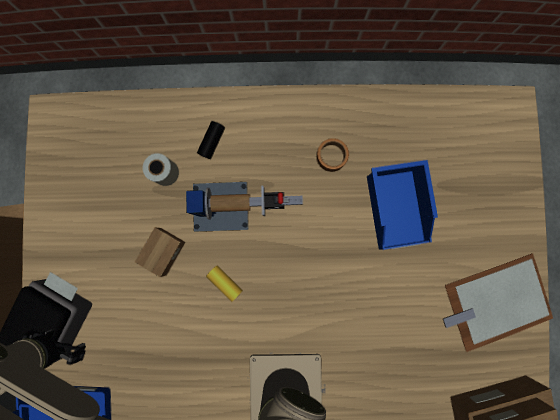

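View pics/wrist0.png

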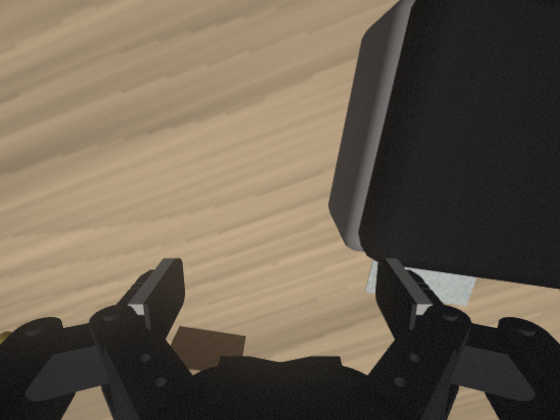

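The top view's up is world +x and its left is +y. The blue post is at (197,203), the bar runs right to about (302,201), and the red knob is at (281,198). Candidates:
- Core: brown tube on the bar (230,202), yellow tube (224,283), black tube (210,139). I choose the brown one on the bar.
- Bin: open blue bin (402,205), blue rack at bottom left (70,400). I choose the open one.

I'll check both with close crops.

```bash
python3 - <<'E'
import cv2
t=cv2.imread("pics/top0.png")[165:245,170:320]
s=cv2.imread("pics/side0.png")[120:235,235:350]
cv2.imwrite("pics/topc.png",cv2.resize(t,None,fx=5,fy=5,interpolation=cv2.INTER_CUBIC))
cv2.imwrite("pics/sidec.png",cv2.resize(s,None,fx=5,fy=5,interpolation=cv2.INTER_CUBIC))
E
cat > h.py <<'E'
import numpy as np,cv2
from scipy.spatial.transform import Rotation as R
from bench import viewer,telemetry
def ray(n,uv,pose=None):
    m=viewer.camera_model(n);K=np.array([[m['fx'],0,m['cx']],[0,m['fy'],m['cy']],[0,0,1]])
    p=cv2.undistortPoints(np.array([[uv]],float),K,np.array(m['dist']))[0,0]
    T=m['cam_to_world'] if 'cam_to_world' in m else pose@m['mount']
    return T[:3,3],T[:3,:3]@np.array([p[0],p[1],1])
def onz(n,uv,z,pose=None):
    o,d=ray(n,uv,pose);return o+d*(z-o[2])/d[2]
def tri(rs):
    A=np.zeros((3,3));b=np.zeros(3)
    for o,d in rs:
        d=d/np.linalg.norm(d);P=np.eye(3)-np.outer(d,d);A+=P;b+=P@o
    x=np.linalg.solve(A,b);return x,[np.linalg.norm(np.cross(x-o,d/np.linalg.norm(d))) for o,d in rs]
def pose(s=None):
    s=s or telemetry.sense();T=np.eye(4);T[:3,:3]=R.from_euler('xyz',s['tcp_rot'],degrees=True).as_matrix();T[:3,3]=s['tool_pos'];return T
def proj(n,X,pose=None):
    m=viewer.camera_model(n);K=np.array([[m['fx'],0,m['cx']],[0,m['fy'],m['cy']],[0,0,1]])
    T=m['cam_to_world'] if 'cam_to_world' in m else pose@m['mount']
    Ti=np.linalg.inv(T);rv=cv2.Rodrigues(Ti[:3,:3])[0]
    return cv2.projectPoints(np.atleast_2d(np.array(X,float)),rv,Ti[:3,3],K,np.array(m['dist']))[0][:,0]
def rel(X,rpy,T=None):
    "shift cm and rotvec in current tool axes to reach target"
    T=pose() if T is None else T
    return np.round(T[:3,:3].T@(np.array(X)-T[:3,3])/10,2),np.round(R.from_matrix(T[:3,:3].T@R.from_euler('xyz',rpy,degrees=True).as_matrix()).as_rotvec(),3)
E
```

```text
(no output)
```

View pics/topc.png

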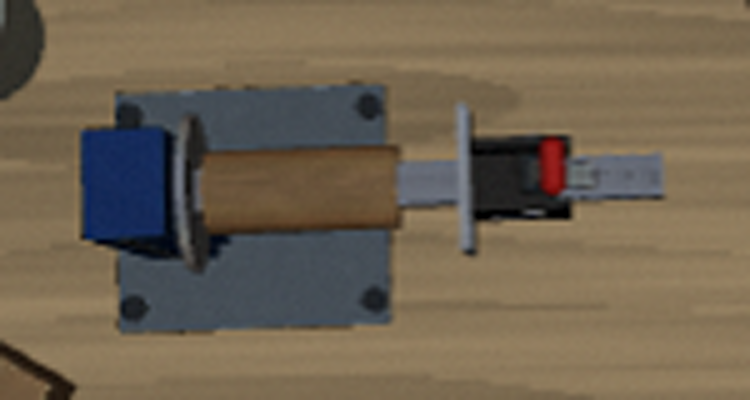

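View pics/sidec.png

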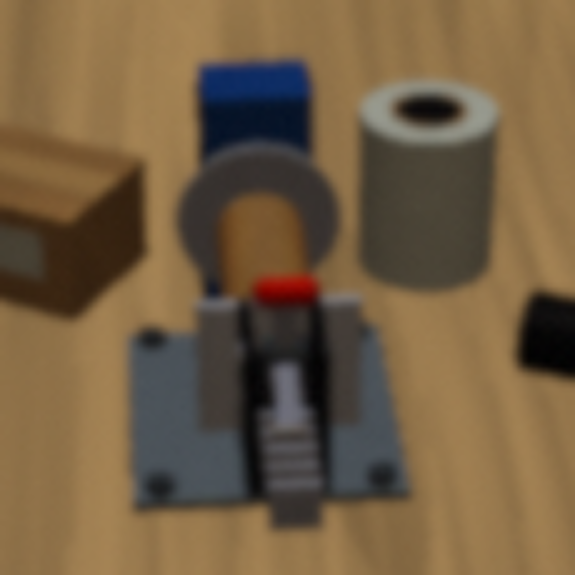

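```bash
python3 - <<'E'
from h import *
c=lambda x,y:(170+x/5-.4,165+y/5-.4)
for nm,uv,z in [("barend_top",c(663,175.5),132),("bar at core end",c(400,185),132),("plate L",c(116.5,212),8),("plate R",c(388,204),8),("plTL",c(117,93),8),("plTR",c(385,87),8),("plBL",c(120,331),8),("plBR",c(391,323),8),("postTL",c(82,130),193),("postTR",c(165,128),193),("postBL",c(82,240),193),("postBR",c(165,240),193),("stopplate top mid",c(462,106),126),("stopplate bot",c(469,251),126),
 ("core R top",c(400,148),116),("core R bot",c(400,228),116),("core L",c(203,190),116)]:
    print(nm,np.round(onz("top",uv,z),1))
k=tri([ray("top",c(552,167)),ray("side",(235+286/5-.4,120+290/5-.4))]);print("knob",k)
im=cv2.cvtColor(viewer.snapshot("top"),cv2.COLOR_RGB2HSV)
# bin
for uv in [(368,162),(428,160),(436,219),(432,239),(383,249)]: print(uv,np.round(onz("top",uv,120),1),np.round(onz("top",uv,50),1),)
print(onz("top",(332,154),48))
E
python3 -c "
import cv2
t=cv2.imread('pics/top0.png')[150:260,310:450]
cv2.imwrite('pics/binc.png',cv2.resize(t,None,fx=5,fy=5,interpolation=cv2.INTER_CUBIC))"
```

```text
barend_top [568.  -54.5 132. ]
bar at core end [565.   92.9 132. ]
plate L [562.5 279.5   8. ]
plate R [564.9 110.    8. ]
plTL [637.1 279.4   8. ]
plTR [637.9 111.3   8. ]
plBL [488.4 277.3   8. ]
plBR [491.2 108.8   8. ]
postTL [591.6 259.  193. ]
postTR [591.9 214.1 193. ]
postBL [532.4 258.8 193. ]
postBR [531.8 214.  193. ]
stopplate top mid [609.8  57.9 126. ]
stopplate bot [527.7  54.9 126. ]
core R top [587.6  94.  116. ]
core R bot [542.   94.4 116. ]
core L [565.4 206.8 116. ]
knob (array([568.78886062,   7.25120856, 198.37517318]), [np.float64(1.70206714652424), np.float64(1.7020671465242498)])
(368, 162) [ 674.7 -245.7  120. ] [ 687.7 -260.1   50. ]
(428, 160) [ 678.9 -420.9  120. ] [ 692.1 -445.7   50. ]
(436, 219) [ 508.3 -436.5  120. ] [ 511.5 -462.1   50. ]
(432, 239) [ 451.7 -422.5  120. ] [ 451.5 -447.4   50. ]
(383, 249) [ 426.3 -280.5  120. ] [ 424.7 -297.    50. ]
[ 713.98803416 -151.67120412   48.        ]
```

View pics/binc.png

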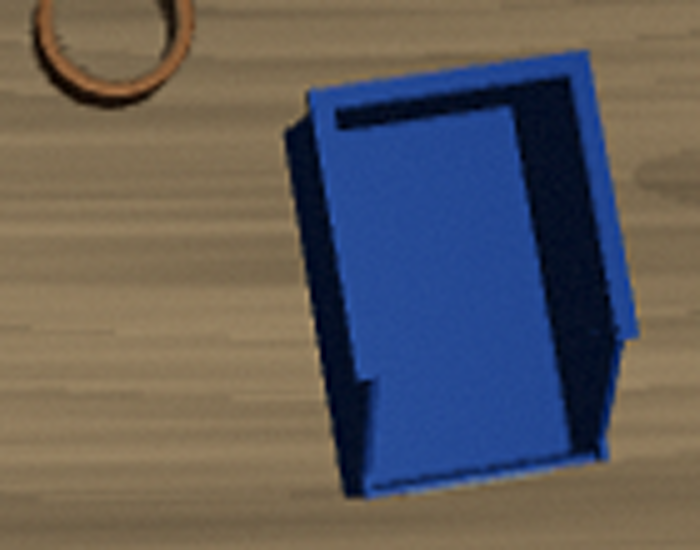

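The top crop shows the holder as described, with the brown tube between flange and plate. The bin's low lip is on the robot side. Measured: bar end ≈ (568,-55), root ≈ (562.5,208.5), and the 6, 45 and 98 mm sizes agree. Next is a close look with the wrist camera above the stop.

```bash
python3 - <<'E'
from h import *
print(rel([568,10,310],[180,0,91.2]))
c=lambda x,y:(310+x/5-.4,150+y/5-.4)
for nm,uv,z in [("backL out",c(310,91),120),("backR out",c(588,51),120),("sideR front top",c(637,337),120),("lip L",c(365,496),50),("lip R",c(606,460),50),("floor backleft?",c(335,130),5),("floorBR",c(515,108),5),("floorFR",c(572,450),5)]:
    print(nm,np.round(onz("top",uv,z),1))
E
```

```text
(array([-53.04, -39.62,  -6.79]), array([-1.000e-03,  1.000e-03,  1.201e+00]))
backL out [ 657.8 -255.4  120. ]
backR out [ 679.5 -418.6  120. ]
sideR front top [ 514.  -439.6  120. ]
lip L [ 425.3 -295.8   50. ]
lip R [ 443.8 -443.4   50. ]
floor backleft? [ 652.5 -295.1    5. ]
floorBR [ 665.2 -410.2    5. ]
floorFR [ 450.1 -437.8    5. ]
```

```bash
python3 -m inch '[[[0,0,-4],[0,0,0],1],[[-3,-2,-6.8],[0,0,0.1],0.5],[[-6,-4.5,-6.8],[0,0,0.2],0],[[-9.5,-7,-6.8],[0,0,0.3],0],[[-13,-9.7,-6.8],[0,0,0.4],0],[[-17,-12.7,-6.8],[0,0,0.5],0],[[-21,-15.7,-6.8],[0,0,0.6],0],[[-25,-18.7,-6.8],[0,0,0.7],0],[[-29,-21.7,-6.8],[0,0,0.8],0],[[-33,-24.7,-6.8],[0,0,0.9],0],[[-37,-27.7,-6.8],[0,0,1.0],0],[[-41,-30.7,-6.8],[0,0,1.1],0],[[-45,-33.7,-6.8],[0,0,1.2],0],[[-49,-36.6,-6.8],[0,0,1.2],0],[[-53,-39.6,-6.8],[0,0,1.2],0],[[-53,-39.6,-6.8],[0,0,1.2],0],[[-53,-39.6,-6.8],[0,0,1.2],0]]' 30
python3 - <<'E'
from h import *
s=telemetry.sense();print(s['time'],s['tool_pos'],s['tcp_rot'],s['finger_gap'])
im=viewer.snapshot("wrist");cv2.imwrite("pics/w1.png",im[:,:,::-1]);np.save("w1pose.npy",pose(s))
E
```

```text
time: 1.9
tool_pos: [567.8, 9.5, 309.4]
tcp_rot: [-179.9, -0.0, 91.1]
ft_force: [0.2, 0.5, -0.4]
finger_gap: 0.0
1.9 [567.83135067   9.46364574 309.44735223] [-1.79903361e+02 -2.42255029e-02  9.11139090e+01] 0.045787280032556804
```

View pics/w1.png

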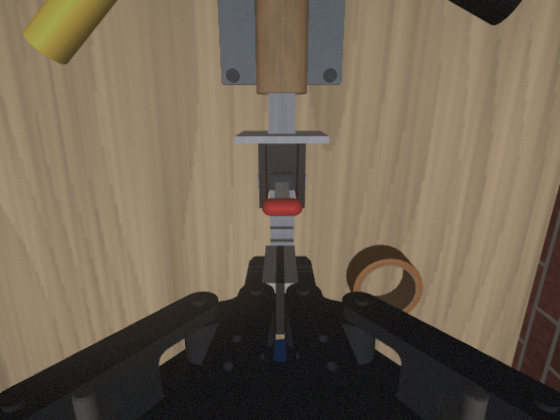

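The wrist view shows the bar vertical in the picture: knob at (282,207), plate edges at rows 131-143, cheeks columns 259-305. I'll triangulate these with the other views.

```bash
python3 - <<'E'
from h import *
T=np.load("w1pose.npy")
c=lambda x,y:(170+x/5-.4,165+y/5-.4)
im=cv2.cvtColor(cv2.imread("pics/w1.png"),cv2.COLOR_BGR2HSV)
m=(((im[...,0]<8)|(im[...,0]>172))&(im[...,1]>170)&(im[...,2]>80)).astype(np.uint8);m[:190]=0;m[230:]=0
u=cv2.minAreaRect(cv2.findNonZero(m));print(u)
kw=u[0]
rs=[ray("wrist",kw,T),ray("top",c(552,167)),ray("side",(291.8,177.6))]
print("knob",tri(rs),tri(rs[:2]),tri([rs[0],rs[2]]))
for nm,uv,z in [("plate post-side top edge",(282,132),162),("plate open-side top",(282,136.5),162),("plate L",(237,137),162),("plate R",(328,137),162),("cheek L",(259,175),166),("cheekR",(305,175),166),("cheek end",(282,208),166),("core end",(282,93),140),("core L",(256.5,85),116),("coreR",(307.5,85),116),("bar L",(269.5,115),132),("bar R",(296,115),132)]:
    print(nm,np.round(onz("wrist",uv,z,T),1))
im2=cv2.imread("pics/w1.png")[70:260,220:350];cv2.imwrite("pics/w1c.png",cv2.resize(im2,None,fx=3.1,fy=3.1,interpolation=cv2.INTER_CUBIC))
E
```

```text
((283.0, 208.5), (34.0, 11.0), -0.0)
knob (array([569.49262781,   7.04900579, 198.50255566]), [np.float64(1.4431815005667818), np.float64(2.422191622403672), np.float64(0.992709623203817)]) (array([569.11314013,   6.74409703, 196.53190884]), [np.float64(1.906486860243383), np.float64(1.9064868602432261)]) (array([570.68770697,   6.88824621, 198.77408754]), [np.float64(0.22473690967103493), np.float64(0.22473690967105392)])
plate post-side top edge [569.1  62.3 162. ]
plate open-side top [569.2  58.6 162. ]
plate L [531.5  57.5 162. ]
plate R [607.7  58.9 162. ]
cheek L [550.3  26.3 166. ]
cheekR [589.5  27.1 166. ]
cheek end [570.5  -2.8 166. ]
core end [568.6  94.  140. ]
core L [544.7 101.7 116. ]
coreR [592.4 102.6 116. ]
bar L [557.6  75.2 132. ]
bar R [581.8  75.7 132. ]
```

View pics/w1c.png

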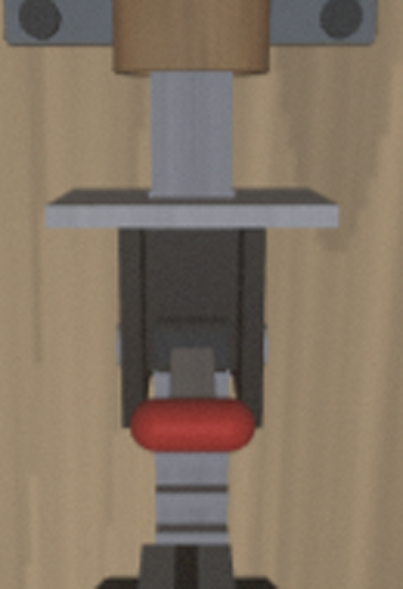

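Knob at about (569,7,197.5). The plate's post face is at y≈58.6, so stop_grip is about (569,24.6,150), which agrees with the cheek end at -3. The knob stands at about 73°, so the tooth is on or near a crest. I'll throw it with shut fingers, tips at z≈186.

```bash
python3 -m inch '[[[-4.5,0.1,3],[0,0,0],0],[[-4.5,0.1,7],[0,0,0],0],[[-4.5,0.1,11.3],[0,0,0],0],[[-4.5,0.1,11.3],[0,0,0],0],[[-3,0.1,11.3],[0,0,0],0],[[-2.2,0.1,11.3],[0,0,0],0],[[-1.5,0.1,11.3],[0,0,0],0],[[-0.8,0.1,11.3],[0,0,0],0],[[-0.1,0.1,11.3],[0,0,0],0],[[0.6,0.1,11.3],[0,0,0],0],[[1.2,0.1,11.3],[0,0,0],0],[[1.7,0.1,11.3],[0,0,0],0],[[1.7,0.1,11.3],[0,0,0],0]]'
python3 - <<'E'
from h import *
s=telemetry.sense();print(s['time'],s['tool_pos'],s['ft_force'])
im=viewer.snapshot("wrist");cv2.imwrite("pics/w2.png",im[:,:,::-1]);np.save("w2pose.npy",pose(s))
E
```

```text
time: 3.25
tool_pos: [568.3, 28.2, 197.2]
tcp_rot: [-180.0, -0.0, 91.3]
ft_force: [-1.0, -0.3, 0.1]
finger_gap: -0.2
3.25 [568.32903564  28.19451651 197.17631613] [-0.96582331 -0.30842095  0.07193913]
```

View pics/w2.png

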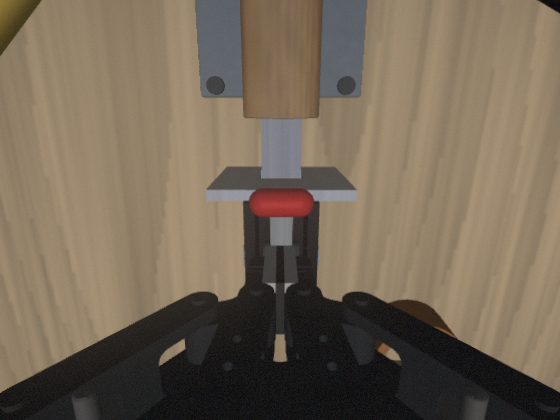

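The red knob (281,203) now lies next to the plate, so the pawl is thrown over. I'll check whether the stop moved, then rise and open.

```bash
python3 - <<'E'
from h import *
T=np.load("w2pose.npy")
for nm,uv,z in [("knob",(281.5,203),176),("plate post",(281,190),162),("plate open",(281,200),162),("pl L",(208,195),162),("plR",(355,195),162),("cheekL",(244,230),166),("cheekR",(319.5,230),166)]: print(nm,np.round(onz("wrist",uv,z,T),1))
E
python3 -m inch '[[[0,0,-3],[0,0,0],0],[[-0.4,0.05,-6],[0,0,0],1],[[-0.4,0.05,-6],[0,0,0],1],[[-0.4,0.05,-6],[0,0,0],1],[[-0.4,0.05,-6],[0,0,0],1],[[-0.4,0.05,-6],[0,0,0],1],[[-0.4,0.05,-6],[0,0,0],1],[[-0.4,0.05,-6],[0,0,0],1]]'
```

```text
knob [569.2  56.  176. ]
plate post [568.9  59.  162. ]
plate open [569.1  53.6 162. ]
pl L [530.7  55.4 162. ]
plR [607.8  57.2 162. ]
cheekL [549.9  37.8 166. ]
cheekR [589.8  38.7 166. ]
time: 4.1
tool_pos: [568.7, 23.6, 256.6]
tcp_rot: [-179.9, -0.0, 91.3]
ft_force: [0.3, 0.3, 0.0]
finger_gap: 85.4
```

```bash
python3 -m inch '[[[0.1,0.05,4],[0,0,0],1],[[0.1,0.05,8],[0,0,0],1],[[0.1,0.05,10],[0,0,0],1],[[0.1,0.05,11.5],[0,0,0],1],[[0.1,0.05,11.5],[0,0,0],1],[[0.1,0.05,11.5],[0,0,0],0.3],[[0.1,0.05,11.5],[0,0,0],0.3],[[0.1,0.05,11.5],[0,0,0],0.3],[[0.1,0.05,11.5],[0,0,0],0.3],[[0.1,0.05,11.5],[0,0,0],0.3],[[0.1,0.05,11.5],[0,0,0],0.3]]' 70
python3 - <<'E'
from h import *
s=telemetry.sense();print(s['time'],s['tool_pos'],s['ft_force'],s['finger_gap'])
im=viewer.snapshot("wrist");cv2.imwrite("pics/w3.png",im[:,:,::-1])
E
```

```text
time: 5.2
tool_pos: [570.6, 24.5, 144.3]
tcp_rot: [179.8, 0.0, 91.3]
ft_force: [-1.5, 0.0, 6.3]
finger_gap: 39.2
5.2 [570.56594631  24.5077097  144.274396  ] [-1.54848558  0.04130943  6.32771996] 39.16797430628673
```

View pics/w3.png

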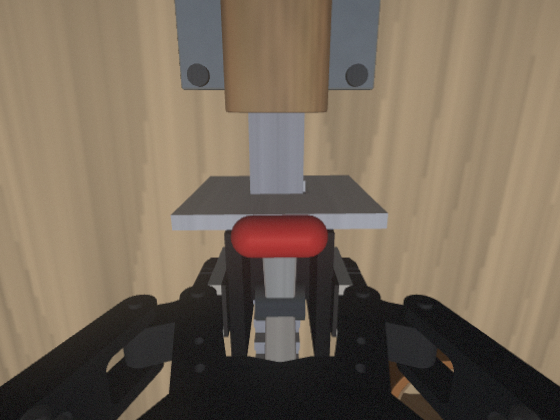

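The gap is 39 mm, so the cheeks are gripped, and the knob still lies over by the plate at (280,236). I'll ease the vertical preload before sliding.

```bash
python3 -m inch '[[[0,0,-0.2],[0,0,0],0.3],[[0,0,-0.4],[0,0,0],0.3],[[0,0,-0.4],[0,0,0],0.3],[[0,0,-0.4],[0,0,0],0.3]]'; python3 -m inch '[[[-0.3,0,0],[0,0,0],0.3],[[-0.6,0,0],[0,0,0],0.3],[[-0.9,0.0,0],[0,0,0],0.3]]'
```

```text
time: 5.65
tool_pos: [569.1, 24.7, 145.8]
tcp_rot: [-179.9, -0.0, 91.3]
ft_force: [-0.1, -0.1, -3.2]
finger_gap: 39.3
time: 5.95
tool_pos: [569.6, 15.3, 146.1]
tcp_rot: [-180.0, 0.0, 91.3]
ft_force: [-0.1, -0.2, -4.8]
finger_gap: 39.1
```

```bash
python3 -m inch '[[[-1,0,0],[0,0,0],0.3],[[-2,0,0],[0,0,0],0.3],[[-3,0,0],[0,0,0],0.3],[[-4,0,0],[0,0,0],0.3],[[-5,0,0],[0,0,0],0.3],[[-6,0,0],[0,0,0],0.3]]';  python3 -m inch '[[[-1,0,0],[0,0,0],0.3],[[-2,0,0],[0,0,0],0.3],[[-3,0,0],[0,0,0],0.3],[[-4,0,0],[0,0,0],0.3],[[-5,0,0],[0,0,0],0.3],[[-6,0,0],[0,0,0],0.3],[[-7,0,0],[0,0,0],0.3],[[-8,0,0],[0,0,0],0.3],[[-8,0,0],[0,0,0],0.3]]'
python3 - <<'E'
from h import *
for n in ("wrist","side"):
    im=viewer.snapshot(n);cv2.imwrite(f"pics/{n}4.png",im[:,:,::-1])
E
```

```text
time: 6.55
tool_pos: [571.0, -45.4, 146.3]
tcp_rot: [180.0, 0.0, 91.2]
ft_force: [0.1, 0.3, -5.1]
finger_gap: 38.9
time: 7.45
tool_pos: [572.8, -125.8, 146.3]
tcp_rot: [180.0, 0.0, 91.2]
ft_force: [0.4, 1.0, -4.3]
finger_gap: 38.9
```

View pics/wrist4.png

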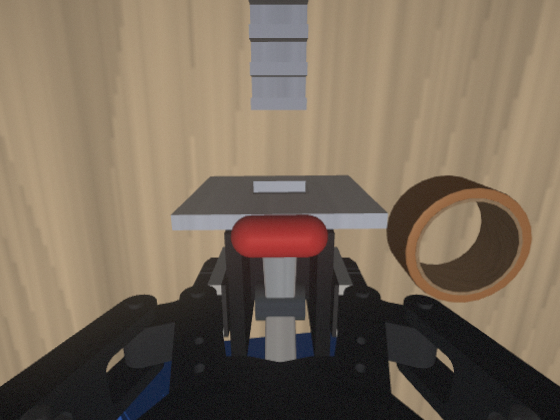

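View pics/side4.png

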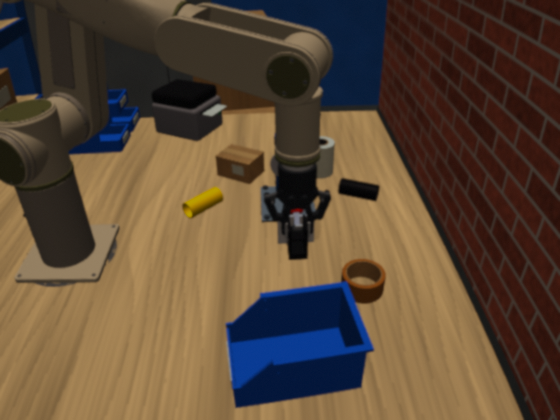

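Wrist view: the bar end (279,108) is well clear of the plate (row 176 onward) and the pawl is still over. I'll move the stop to open bench at about (430,-115) and lower it; contact is expected at TCP z≈54.

```bash
python3 -m inch '[[[0,-1.5,0],[0,0,0],0.3],[[0,-4,0],[0,0,0],0.3],[[0.3,-7,0],[0,0,0],0.3],[[0.6,-10,0],[0,0,0],0.3],[[0.9,-12.5,0],[0,0,0],0.3],[[1,-14,0],[0,0,0],0.3],[[1,-14,1.5],[0,0,0],0.3],[[1,-14,3.5],[0,0,0],0.3],[[1,-14,5.5],[0,0,0],0.3],[[1,-14,7],[0,0,0],0.3],[[1,-14,8],[0,0,0],0.3],[[1,-14,8.5],[0,0,0],0.3],[[1,-14,8.5],[0,0,0],0.3]]'
python3 - <<'E'
from h import *
im=viewer.snapshot("side");cv2.imwrite(f"pics/side5.png",cv2.resize(im[130:330,200:420],None,fx=3,fy=3)[:,:,::-1])
E
```

```text
time: 8.85
tool_pos: [432.4, -117.1, 61.0]
tcp_rot: [-180.0, -0.0, 91.3]
ft_force: [0.3, -0.7, -4.2]
finger_gap: 39.2
```

View pics/side5.png

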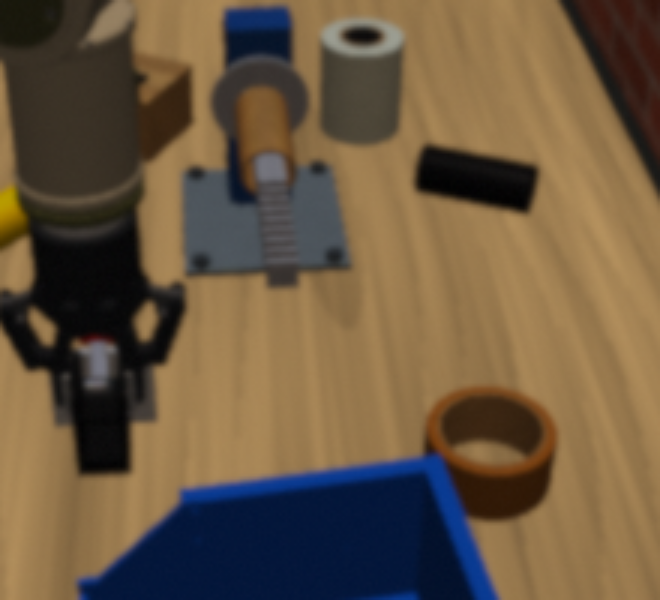

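The stop is upright in the jaws, a few mm over bare bench. I'll lower it slowly until the force shows contact.

```bash
python3 -m inch '[[[0,0,0.2],[0,0,0],0.3],[[0,0,0.3],[0,0,0],0.3],[[0,0,0.4],[0,0,0],0.3]]'; python3 -m inch '[[[0,0,0.1],[0,0,0],0.3],[[0,0,0.15],[0,0,0],0.3],[[0,0,0.15],[0,0,0],0.3]]'; python3 -m inch '[[[0,0,0.1],[0,0,0],0.3],[[0,0,0.15],[0,0,0],0.3],[[0,0,0.15],[0,0,0],0.3]]'
```

```text
time: 9.2
tool_pos: [432.9, -117.5, 57.7]
tcp_rot: [180.0, 0.0, 91.3]
ft_force: [-0.9, -0.8, -4.9]
finger_gap: 39.6
time: 9.5
tool_pos: [432.5, -117.4, 55.7]
tcp_rot: [-180.0, -0.0, 91.3]
ft_force: [0.0, 1.0, -4.8]
finger_gap: 38.9
time: 9.8
tool_pos: [432.6, -117.4, 54.3]
tcp_rot: [-180.0, 0.0, 91.3]
ft_force: [0.2, -0.2, -4.6]
finger_gap: 39.2
```

```bash
for i in 1 2; do python3 -m inch '[[[0,0,0.05],[0,0,0],0.3],[[0,0,0.1],[0,0,0],0.3],[[0,0,0.1],[0,0,0],0.3]]'; done
```

```text
time: 10.1
tool_pos: [432.6, -117.5, 54.3]
tcp_rot: [-180.0, 0.0, 91.3]
ft_force: [-6.1, 1.0, 8.9]
finger_gap: 39.1
time: 10.4
tool_pos: [432.7, -117.5, 54.2]
tcp_rot: [-180.0, 0.0, 91.3]
ft_force: [-12.6, 4.2, 19.8]
finger_gap: 38.9
```

Contact at TCP z=54.3, as predicted. I'll relax the preload and then open.

```bash
python3 -m inch '[[[0,0,-0.12],[0,0,0],0.3],[[0,0,-0.12],[0,0,0],0.3]]'; python3 -m inch '[[[0,0,0],[0,0,0],0.6],[[0,0,0],[0,0,0],0.8],[[0,0,0],[0,0,0],1],[[0,0,0],[0,0,0],1],[[0,0,0],[0,0,0],1],[[0,0,-2],[0,0,0],1],[[0,0,-5],[0,0,0],1],[[0,0,-9],[0,0,0],1],[[0,0,-13],[0,0,0],1],[[0,0,-16],[0,0,0],1],[[0,0,-16],[0,0,0],1]]'
python3 - <<'E'
from h import *
s=telemetry.sense();print(s['tool_pos'])
im=viewer.snapshot("wrist");cv2.imwrite(f"pics/w6.png",im[:,:,::-1])
im=viewer.snapshot("side");cv2.imwrite(f"pics/side6.png",cv2.resize(im[130:330,200:420],None,fx=3,fy=3)[:,:,::-1])
E
```

```text
time: 10.6
tool_pos: [433.0, -117.6, 54.3]
tcp_rot: [180.0, 0.0, 91.3]
ft_force: [-3.5, 0.2, 7.0]
finger_gap: 39.4
time: 11.7
tool_pos: [435.2, -118.5, 219.0]
tcp_rot: [179.5, 0.2, 91.3]
ft_force: [0.2, -0.5, -0.3]
finger_gap: 85.3
[ 435.22704032 -118.47522009  218.97176762]
```

View pics/w6.png

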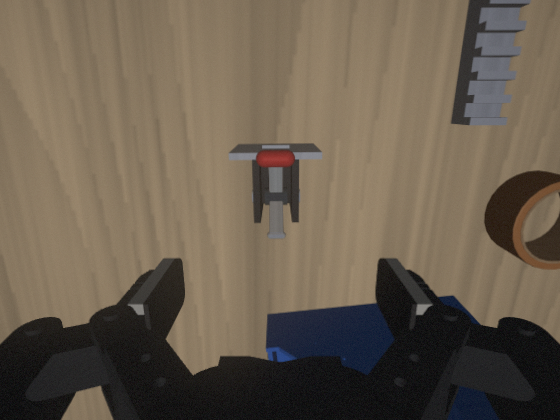

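View pics/side6.png

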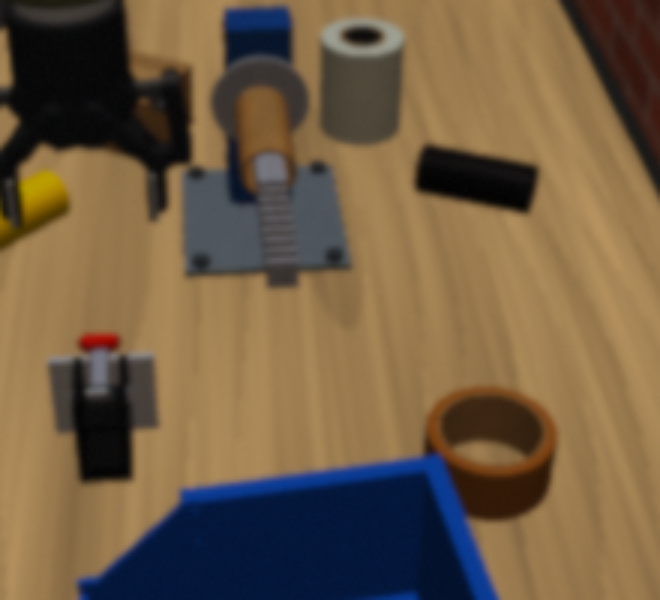

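The stop stands upright on its foot, pawl over (side crop (100,400), wrist knob (276,158)). Next, go above the core.

```bash
python3 -m inch '[[[3,1.5,0],[0,0,0],1],[[7,3.8,0],[0,0,0],1],[[11,6,0],[0,0,0],1],[[15,8.2,0],[0,0,0],1],[[19,10.4,0],[0,0,0],1],[[22.5,12.4,0],[0,0,0],1],[[25,13.8,0],[0,0,0],1],[[25,13.8,0],[0,0,0],1],[[25,13.8,0],[0,0,0],1]]' 20
python3 - <<'E'
from h import *
s=telemetry.sense();np.save("w7.npy",pose(s))
im=viewer.snapshot("wrist");cv2.imwrite(f"pics/w7.png",im[:,:,::-1])
E
```

```text
time: 12.7
tool_pos: [564.0, 135.8, 211.1]
tcp_rot: [-179.8, 0.0, 91.3]
ft_force: [0.1, -0.7, -0.7]
finger_gap: 85.4
```

View pics/w7.png

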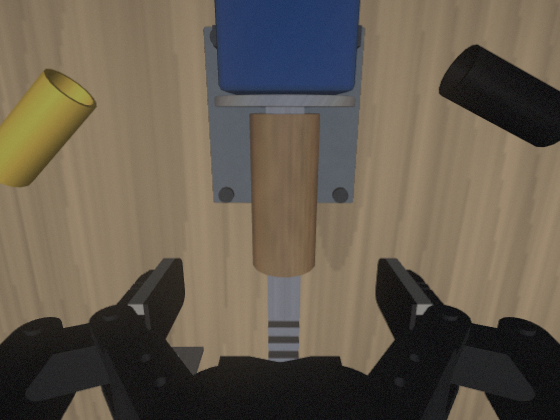

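```bash
python3 - <<'E'
from h import *
T=np.load("w7.npy")
for nm,uv,z in [("core back",(286,114),138),("core front",(284,273),140),("L",(252,250),118),("R",(316,250),118),("Lb",(250.5,125),118),("Rb",(319.5,125),118)]: print(nm,np.round(onz("wrist",uv,z,T),1))
E
```

```text
core back [566.5 204.2 138. ]
core front [568.2  99.  140. ]
L [544.3 105.6 118. ]
R [592.  106.8 118. ]
Lb [543.4 196.3 118. ]
Rb [589.4 197.4 118. ]
```

Core spans y≈97–204, centred at x≈567; the width (47) and length match. Descend and grip at y=145.

```bash
python3 -m inch '[[[0.9,0.35,3],[0,0,0],1],[[0.9,0.35,6],[0,0,0],1],[[0.9,0.35,8.5],[0,0,0],1],[[0.9,0.35,10.1],[0,0,0],1],[[0.9,0.35,10.1],[0,0,0],0.4],[[0.9,0.35,10.1],[0,0,0],0.4],[[0.9,0.35,10.1],[0,0,0],0.4],[[0.9,0.35,10.1],[0,0,0],0.4],[[0.9,0.35,10.1],[0,0,0],0.4],[[0.9,0.35,10.1],[0,0,0],0.4]]' 20;  python3 -m inch '[[[0,0,-0.2],[0,0,0],0.4],[[0,0,-0.4],[0,0,0],0.4],[[0,0,-0.4],[0,0,0],0.4]]'
```

```text
time: 13.75
tool_pos: [569.3, 144.6, 114.1]
tcp_rot: [179.9, -0.0, 91.3]
ft_force: [-2.2, -1.8, 5.5]
finger_gap: 47.7
time: 14.05
tool_pos: [568.5, 144.8, 116.8]
tcp_rot: [180.0, -0.0, 91.3]
ft_force: [0.5, -0.4, -1.2]
finger_gap: 47.0
```

```bash
python3 -m inch '[[[-0.5,0,-0.1],[0,0,0],0.4],[[-1.5,0,-0.1],[0,0,0],0.4],[[-2.5,0,-0.1],[0,0,0],0.4],[[-4,0,-0.1],[0,0,0],0.4],[[-5,0,-0.1],[0,0,0],0.4]]';  python3 -m inch '[[[-1.5,0,0],[0,0,0],0.4],[[-3,0,0],[0,0,0],0.4],[[-4.5,0,0],[0,0,0],0.4],[[-6,0,0],[0,0,0],0.4],[[-7.5,0,0],[0,0,0],0.4],[[-9,0,0],[0,0,0],0.4],[[-9,0,0],[0,0,0],0.4]]'
python3 - <<'E'
from h import *
im=viewer.snapshot("wrist");cv2.imwrite(f"pics/w8.png",im[:,:,::-1])
E
```

```text
time: 14.55
tool_pos: [569.4, 92.8, 117.4]
tcp_rot: [-180.0, 0.0, 91.2]
ft_force: [-0.6, -0.3, -0.8]
finger_gap: 47.6
time: 15.25
tool_pos: [571.5, 2.5, 117.5]
tcp_rot: [180.0, 0.0, 91.2]
ft_force: [0.4, 0.9, -0.2]
finger_gap: 47.5
```

View pics/w8.png

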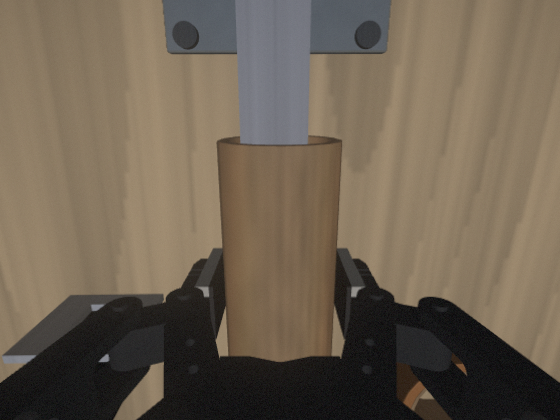

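```bash
python3 -m inch '[[[-1.5,0,0],[0,0,0],0.4],[[-3,0,0],[0,0,0],0.4],[[-4.5,0,0],[0,0,0],0.4],[[-6,0,0],[0,0,0],0.4],[[-7.5,0,0],[0,0,0],0.4],[[-9,0,0],[0,0,0],0.4],[[-10.5,0,0],[0,0,0],0.4],[[-12,0,0],[0,0,0],0.4],[[-13.5,0,0],[0,0,0],0.4],[[-14,0,0],[0,0,0],0.4],[[-14,0,0],[0,0,0],0.4]]'
python3 - <<'E'
from h import *
s=telemetry.sense();np.save("w9.npy",pose(s));print(rel([552,-353,200],[180,0,7.5]))
im=viewer.snapshot("wrist");cv2.imwrite(f"pics/w9.png",im[:,:,::-1])
E
```

```text
time: 16.4
tool_pos: [574.5, -136.2, 117.4]
tcp_rot: [-180.0, -0.0, 91.2]
ft_force: [-0.5, -0.9, -0.7]
finger_gap: 47.6
(array([-21.63,  -2.7 ,  -8.26]), array([-0.   , -0.   ,  1.461]))
```

View pics/w9.png

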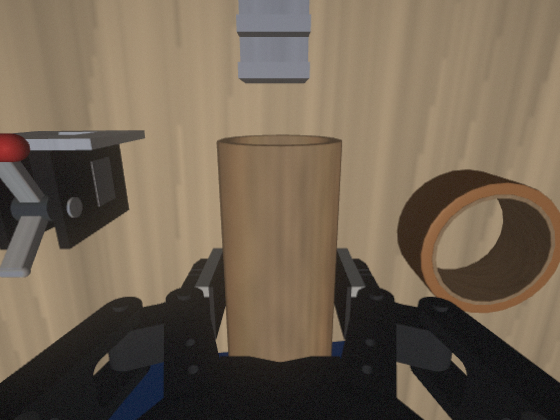

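The core's rear rim (280,140) is clear of the bar end (row 82). I'll lift, then carry it over the bin while turning.

```bash
python3 -m inch '[[[0,0,-3],[0,0,0],0.4],[[0,0,-6],[0,0,0],0.4],[[-1,0,-8.3],[0,0,0.1],0.4],[[-3,-0.4,-8.3],[0,0,0.23],0.4],[[-5,-0.7,-8.3],[0,0,0.36],0.4],[[-7.5,-1,-8.3],[0,0,0.49],0.4],[[-10,-1.3,-8.3],[0,0,0.62],0.4],[[-12.5,-1.6,-8.3],[0,0,0.75],0.4],[[-15,-1.9,-8.3],[0,0,0.88],0.4],[[-17,-2.2,-8.3],[0,0,1.01],0.4],[[-19,-2.4,-8.3],[0,0,1.14],0.4],[[-20.5,-2.6,-8.3],[0,0,1.27],0.4],[[-21.6,-2.7,-8.3],[0,0,1.4],0.4],[[-21.6,-2.7,-8.3],[0,0,1.46],0.4],[[-21.6,-2.7,-8.3],[0,0,1.46],0.4]]'
python3 - <<'E'
from h import *
s=telemetry.sense();np.save("w10.npy",pose(s))
for n in ("wrist","top"):
    im=viewer.snapshot(n);cv2.imwrite(f"pics/{n}10.png",im[:,:,::-1])
E
```

```text
time: 17.95
tool_pos: [552.4, -351.3, 200.2]
tcp_rot: [-180.0, 0.0, 7.6]
ft_force: [0.6, -0.4, -1.1]
finger_gap: 47.5
```

View pics/wrist10.png

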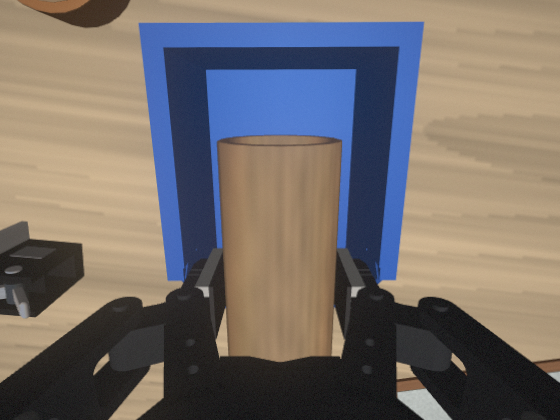

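View pics/top10.png

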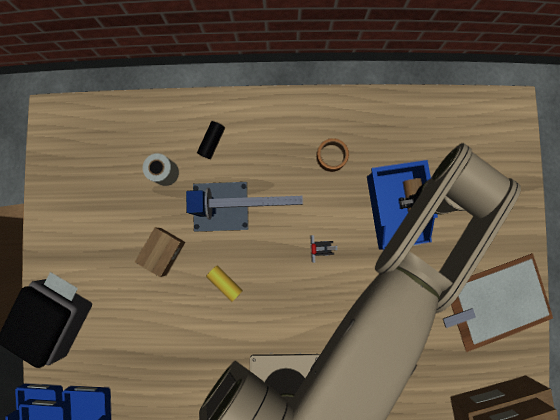

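The core is centred and aligned over the bin in the wrist view (walls at columns 150-415, core 220-340). I'll check the end clearance, then lower.

```bash
python3 - <<'E'
from h import *
T=np.load("w10.npy");Ti=np.linalg.inv(T)
for nm,uv,z in [("back in",(281,47),120),("floor back",(281,69),5),("floorL",(207,75),5),("floorR",(355,75),5),("L in",(165,49),120),("R in",(399,49),120),("core rim",(280,137),208+20)]:
    p=onz("wrist",uv,z,T);print(nm,np.round(p,1),np.round((Ti@np.r_[p,1])[:3],1))
E
```

```text
back in [ 658.4 -337.9  120. ] [106.8   0.7  80.2]
floor back [ 658.8 -338.3    5. ] [107.2   1.2 195.2]
floorL [ 644.5 -270.6    5. ] [101.9 -67.7 195.3]
floorR [ 662.7 -407.3    5. ] [101.9  70.2 195.2]
L in [ 648.2 -270.3  120. ] [105.6 -67.6  80.3]
R in [ 666.4 -407.   120. ] [105.6  70.3  80.2]
core rim [ 615.6 -343.   228. ] [ 63.7   0.  -27.8]
```

```bash
python3 -m inch '[[[0,0.1,4],[0,0,0],0.4],[[0,0.1,8],[0,0,0],0.4],[[0,0.1,11],[0,0,0],0.4],[[0,0.1,13],[0,0,0],0.4],[[0,0.1,14.5],[0,0,0],0.4],[[0,0.1,15],[0,0,0],0.4],[[0,0.1,15],[0,0,0],0.4]]'; python3 -m inch '[[[0,0,0],[0,0,0],0.72],[[0,0,0],[0,0,0],0.72],[[0,0,0],[0,0,0],0.72],[[0,0,0],[0,0,0],0.72],[[0,0,0],[0,0,0],0.72]]'; python3 -m inch '[[[0,0,-2],[0,0,0],0.72],[[0,0,-6],[0,0,0],0.72],[[0,0,-10],[0,0,0],0.72],[[0,0,-14],[0,0,0],0.72],[[0,0,-18],[0,0,0],0.72],[[0,0,-18],[0,0,0],0.72]]'
python3 - <<'E'
from h import *
for n in ("wrist","side"):
    im=viewer.snapshot(n);cv2.imwrite(f"pics/{n}11.png",im[:,:,::-1])
E
```

```text
time: 18.75
tool_pos: [552.4, -352.5, 50.3]
tcp_rot: [-180.0, 0.0, 7.7]
ft_force: [-0.2, -0.1, -0.9]
finger_gap: 47.7
time: 19.25
tool_pos: [552.5, -353.0, 50.9]
tcp_rot: [180.0, -0.0, 7.6]
ft_force: [0.2, 0.4, -0.5]
finger_gap: 61.3
time: 19.85
tool_pos: [555.2, -354.9, 239.3]
tcp_rot: [179.5, -0.5, 7.6]
ft_force: [-0.3, -1.0, 0.9]
finger_gap: 61.4
```

View pics/wrist11.png

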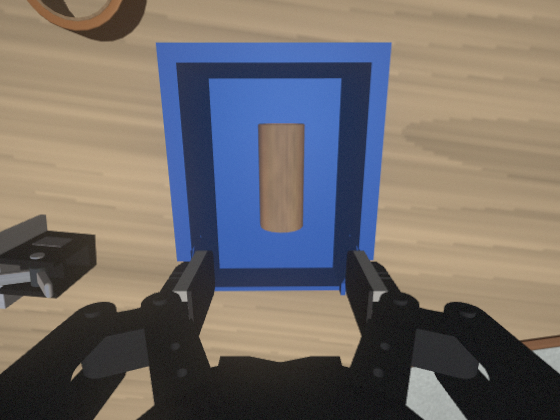

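View pics/side11.png

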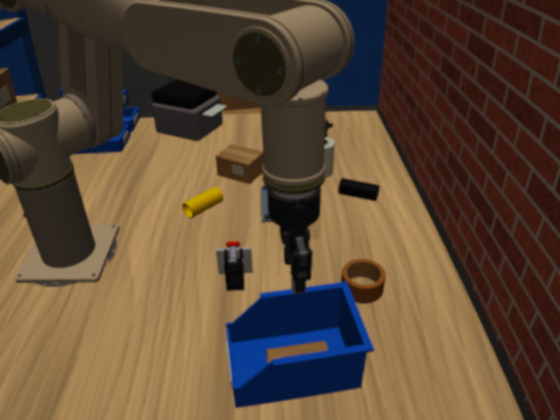

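The core lies flat on the bin floor (wrist (281,178), side (297,352)) and the stop stands with its pawl over at (234,262). I'll let it settle and compare once more before handing in.

```bash
python3 -m inch '[[[0,0,0],[0,0,0],0.72],[[0,0,0],[0,0,0],0.72],[[0,0,0],[0,0,0],0.72],[[0,0,0],[0,0,0],0.72],[[0,0,0],[0,0,0],0.72]]'
python3 - <<'E'
from h import *
a=cv2.imread("pics/top0.png");b=viewer.snapshot("top")[:,:,::-1];s=viewer.snapshot("side")[:,:,::-1]
for n,(x0,x1,y0,y1) in dict(roll=(138,178,145,190),carton=(130,190,225,280),tape=(312,352,133,175),black=(195,228,118,162),yellow=(203,246,262,305)).items():
    print(n,np.abs(a[y0:y1,x0:x1].astype(int)-b[y0:y1,x0:x1]).mean())
cv2.imwrite("pics/side12.png",cv2.resize(s[220:400,200:400],None,fx=3,fy=3))
E
```

```text
time: 20.45
tool_pos: [552.3, -352.7, 229.9]
tcp_rot: [-180.0, 0.0, 7.6]
ft_force: [0.4, 0.3, 0.2]
finger_gap: 61.7
roll 3.1674074074074072
carton 3.1201010101010103
tape 3.0579365079365077
black 3.005050505050505
yellow 3.479899044528574
```

View pics/side12.png

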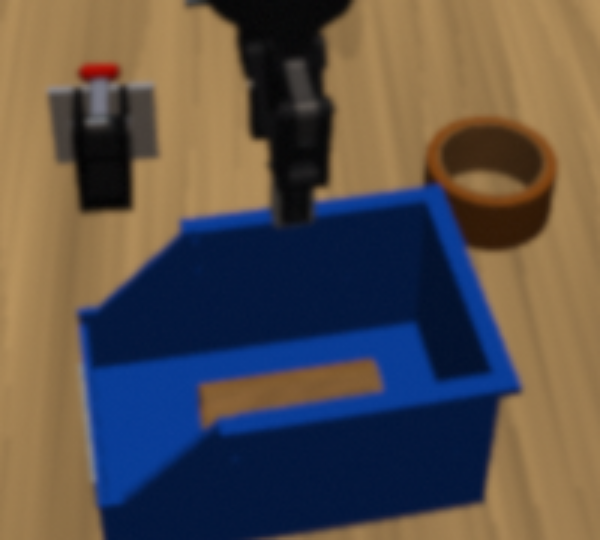

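The stop is upright with its pawl over, the core lies in the bin, and the bystanders differ only by image noise (about 3 grey levels). Handing in.

```bash
python3 - <<'E'
from bench import r
print(r.hand_in())
E
```

```text
the job is handed in; nothing more can be done
None
```

The job is done and handed in at about 20.6 s, well under the 58 s limit. I threw the pawl over and slid the end stop off the bar onto bare bench at about (433,-117). Then I slid the core off and released it inside the blue bin.

- **Last checks:** The stop stands upright on its foot with the red knob over to the plate side. The core lies flat on the bin floor. The label roll, carton, tape ring and both look-alike tubes match the first picture to within noise, and the hand is clear of everything.
- **Disagreements:**
  - The top and wrist cameras differed by about 2–4 mm on the bar's sideways position; I used the wrist view, and both parts slid without any noticeable force.
  - While I lowered the stop, the last step after contact raised the vertical force to about 20 N; I eased that back to about 7 N before opening the jaws.
  - The core dropped roughly 3 cm when released in the bin.

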